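Pack the wheel-nut sockets back into their case

TASK

Pack up the wheel-nut socket set: stand the blue, yellow, red and white sleeved sockets upright in the case, each fully down in the pocket of its own colour. The green-sleeved socket and the plain dark-steel one without a sleeve belong to another set: leave them standing on the mat where they are.

Things in the scene. Friction and masses are not known exactly. Their poses are not given: they have to be found in the camera images.
- socket_blue: loose deep socket, 80 mm tall, 0.2 kg, upright (square drive hole up) on a 3 mm mat. From below: dark steel end 24 mm in diameter, blue plastic sleeve 30 mm in diameter from 10 to 62 mm (grip here), steel neck 23 mm in diameter. Origin: centre of the underside, z up. Sockets stand 65 mm or more apart, centre to centre.
- socket_yellow: loose deep socket, 80 mm tall, 0.2 kg, upright (square drive hole up) on a 3 mm mat. From below: dark steel end 26 mm in diameter, yellow plastic sleeve 32 mm in diameter from 10 to 62 mm (grip here), steel neck 23 mm in diameter. Origin: centre of the underside, z up. Sockets stand 65 mm or more apart, centre to centre.
- socket_red: loose deep socket, 80 mm tall, 0.2 kg, upright (square drive hole up) on a 3 mm mat. From below: dark steel end 28 mm in diameter, red plastic sleeve 34 mm in diameter from 10 to 62 mm (grip here), steel neck 23 mm in diameter. Origin: centre of the underside, z up. Sockets stand 65 mm or more apart, centre to centre.
- socket_white: loose deep socket, 80 mm tall, 0.2 kg, upright (square drive hole up) on a 3 mm mat. From below: dark steel end 30 mm in diameter, white plastic sleeve 36 mm in diameter from 10 to 62 mm (grip here), steel neck 23 mm in diameter. Origin: centre of the underside, z up. Sockets stand 65 mm or more apart, centre to centre.
- pocket_blue: fixed 73 mm square insert with blue top face; four stand in a row along their y, in any order, in the open dark-green case. Round pocket 46 mm wide, 24 mm deep. Origin: centre of the underside, z up; pocket floor 8 mm, rim 32 mm above it. Centres 76.5 mm apart. Nothing in the case is above the inserts' tops, 36 mm over the work surface; the lid lies flat and lower on the +x side.
- pocket_yellow: fixed 73 mm square insert with yellow top face; four stand in a row along their y, in any order, in the open dark-green case. Round pocket 48 mm wide, 24 mm deep. Origin: centre of the underside, z up; pocket floor 8 mm, rim 32 mm above it. Centres 76.5 mm apart. Nothing in the case is above the inserts' tops, 36 mm over the work surface; the lid lies flat and lower on the +x side.
- pocket_red: fixed 73 mm square insert with red top face; four stand in a row along their y, in any order, in the open dark-green case. Round pocket 50 mm wide, 24 mm deep. Origin: centre of the underside, z up; pocket floor 8 mm, rim 32 mm above it. Centres 76.5 mm apart. Nothing in the case is above the inserts' tops, 36 mm over the work surface; the lid lies flat and lower on the +x side.
- pocket_white: fixed 73 mm square insert with white top face; four stand in a row along their y, in any order, in the open dark-green case. Round pocket 52 mm wide, 24 mm deep. Origin: centre of the underside, z up; pocket floor 8 mm, rim 32 mm above it. Centres 76.5 mm apart. Nothing in the case is above the inserts' tops, 36 mm over the work surface; the lid lies flat and lower on the +x side.
- odd_green: look-alike: the same kind of socket with a green sleeve, loose, 80 mm tall, sleeve 32 mm in diameter, upright on the mat among the others; it belongs to another set and has no pocket. Origin: centre of the underside; z up.
- odd_black: look-alike: plain dark steel socket without a sleeve, loose, 80 mm tall, 30 mm in diameter, upright on the mat among the others; it belongs to another set and has no pocket. Origin: centre of the underside; z up.
There are look-alikes about, which are no part of the job. Of the things that look like the socket_yellow, the largest one is meant.

How it is judged:
At the end, for the whole second after the job is handed in: Each sleeved socket stands in the pocket of its colour: within 12 mm of its centre, underside on the floor (4 to 13 mm above the insert's origin), tilted under 0.12 rad, at rest. Both odd sockets stand upright (0.12 rad), at rest, within 30 mm of their start (horizontal distance between socket_blue and pocket_blue below 0.012 m and z of socket_blue in the frame of pocket_blue between 0.004 and 0.013 m and angle between each of socket_blue, socket_yellow, socket_red, socket_white, odd_green, odd_black's own z axis and vertical below 0.12 rad and linear speed of each of socket_blue, socket_yellow, socket_red, socket_white, odd_green, odd_black below 0.02 m/s and angular speed of each of socket_blue, socket_yellow, socket_red, socket_white below 0.2 rad/s and horizontal distance between socket_yellow and pocket_yellow below 0.012 m and z of socket_yellow in the frame of pocket_yellow between 0.004 and 0.013 m and horizontal distance between socket_red and pocket_red below 0.012 m and z of socket_red in the frame of pocket_red between 0.004 and 0.013 m and horizontal distance between socket_white and pocket_white below 0.012 m and z of socket_white in the frame of pocket_white between 0.004 and 0.013 m and distance of each of odd_green, odd_black from where it was at the start of the episode below 0.03 m); the robot touches nothing.
It fails at once if the green socket, which is not part of the set, is moved more than 30 mm or tipped over (distance of odd_green from where it was at the start of the episode above 0.03 m or angle between odd_green's own z axis and vertical above 0.4 rad).
It fails at once if the plain dark-steel socket, which is not part of the set, is moved more than 30 mm or tipped over (distance of odd_black from where it was at the start of the episode above 0.03 m or angle between odd_black's own z axis and vertical above 0.4 rad).
It also fails if it takes over 112 s, if anything falls off the work surface, if the arm or the gripper's body presses on something with over 40 N, if the wrist force passes 120 N, or if a joint passes its speed limit or range.

ROBOT

A 7-joint arm with a two-finger parallel gripper is mounted at the origin on the work surface. World frame = base frame: x ahead of the robot, y to its left, z up, the work surface at z = 0. Lengths are in m, angles in rad, forces in N, time in s.
With the tool pointing down it reaches from about 0.425 to 0.8 m from the base axis. Payload 8.3 kg.
Tool frame: the origin (TCP) lies on the centre line of the jaws, within the pads' length; the fingertips stand arm.tip_reach ahead of it and the grasp point (between the pads) lies 6 mm ahead of it (arm.tip_reach is the distance from the TCP to the fingertips, in m); z points along the fingers, y is the line along which they close (so a half turn about z gives the same grasp; the last joint's range is limited). The gripper opens to 85 mm and grips with 20 to 120 N. Pads are 22 mm wide; open, the fingers measure 114 mm over their backs; the gripper's body (76 mm by 85 mm) begins 54 mm behind the grasp point. The pads swing forward as they close: fully open they stand 13 mm farther back than shut.
Start: joints at [-1.281, 0.383, 0.016, 1.37, -0.006, 1.388, -0.046], TCP at [0.216, 0.587, 0.256] pointing down, gripper open.
Joint ranges: [-2.95, 2.95], [-0.25, 2.06], [-1.52, 1.56], [0.18, 2.33], [-1.44, 4.58], [0.02, 2.06], [-3.01, 3.01]. Speed limits (rad/s): [2.39, 2.39, 3.01, 3.01, 3.14, 3.14, 3.14].

INTERFACE

Orientations are given as a unit quaternion [w, x, y, z].
In Python, from plant import telemetry, vision, job, arm gives the robot as it stands.
- The arm moves only by the tool apply_moves, never from a script. Its argument "deltas" is a list of rows, each an object with "slide": the shift along the tool's x, y, z in mm, a list of three; "roll": the turn about the tool's z in degrees; "hand": the finger opening in mm, from 0 to 85.4. A call has 1 to 5 rows; each row is the pose to reach, as a shift and turn from the pose commanded when the call began, along the tool's axes at that moment; what a row does not reach only later rows make up. A row lasts 1/8 s, in which the tool goes at most 62.5 mm and 10.7 degrees, less where a joint would pass 70% of its speed; a pose out of reach is approached as far as the arm can. A call with a gripper value outside its range is refused whole. The fingers move at their own pace and stop on an object; the grip force is fixed at half the most. Time passes only in rows, so rows that repeat a pose let the fingers close. It gives the time, the measured TCP pose, the force, the opening and the grip force at its end, in the units of the state.
- telemetry.get_state(): the state, without advancing time (a new reading comes with each control period).
- vision.get_image(name): name is "side" or "top"; returns a dict with "pixels" (420x560x3 uint8, red, green, blue), "camera_matrix" (3x3 intrinsics, pixels), "rvec" (rotation vector, rad) and "tvec" (3), from world to camera coordinates, as OpenCV has them. Camera axes: x right, y down, z forward; pixel columns grow to the right and rows downward; lengths in m; the calibration is good to about 2 mm. A picture is of the moment at which its call begins. There is no depth.
- job.sign_off(): hands the job in; it is judged then, once.
The state is a dict: "clock": time; "joint_positions": joint angles; "dq": joint speeds; "joint_torque": joint torques, N m; "tool_pos": TCP position; "eef_rot": TCP orientation; "wrist_force": force on the tool from outside, world axes, zero at the start; "moment": the same for the moment, N m; "grip_width": opening from 0.0 (shut) to 1.0 (fully open); "grip_force": force on a finger pad.
Only numpy, scipy, OpenCV 4.12 (cv2) and the standard library are available. Lean on these libraries where they do the work, as an engineer would, in place of code of your own. Each camera call takes 0.05 s, during which the arm holds its last target. There are 200 camera calls.

## Working session

There is one attempt and no reset: what is moved stays moved. The work goes in short steps, Python scripts to look and compute and a tool call to move; the robot and the scene stay as the last step left them, time stands still between calls to the robot, and variables do not carry over. Pictures are saved under pics/ and viewed, at most 14 in all, crops included, and the job is handed in when it is done.

Besides the shell and the picture viewer there is one more tool, called after "Call:" as a command line: name --argument value ..., lists and objects as JSON in quotes. apply_moves: Moves the arm, as the interface text tells. Its arguments: {"type":"object","properties":{"deltas":{"type":"array","items":{"type":"object","properties":{"slide":{"type":"array","items":{"type":"number"}},"roll":{"type":"number"},"hand":{"type":"number"}}}}},"required":["deltas"]}

```bash
mkdir -p pics; ls; python3 - <<'E'
from plant import telemetry, vision, job, arm
import cv2,numpy as np
print(arm.tip_reach); s=telemetry.get_state(); print(s)
for n in("side","top"):
    d=vision.get_image(n); cv2.imwrite(f"pics/{n}0.png",d["pixels"][:,:,::-1])
    R=cv2.Rodrigues(np.array(d["rvec"],float))[0]; print(n,d["camera_matrix"],-R.T@np.array(d["tvec"]).ravel())
E
```

```text
pics
0.025
{'clock': 0.0, 'joint_positions': array([-1.28092172,  0.38425243,  0.01635164,  1.3711773 , -0.00633693,
        1.38818491, -0.0465234 ]), 'dq': array([-0.00031264, -0.00085344, -0.00027632,  0.00195143, -0.000106  ,
        0.00024939,  0.00043026]), 'joint_torque': array([-4.63383776e-05, -6.27592349e+01,  8.44382420e-01, -3.71829700e+01,
        1.65725400e-02,  1.38015649e-02,  3.84776968e-05]), 'tool_pos': array([0.21572298, 0.58610116, 0.25525925]), 'eef_rot': array([-1.77160106e-04,  1.75447332e-01,  9.84488324e-01, -9.71245346e-04]), 'wrist_force': array([ 0.00405034, -0.69095218,  0.30018649]), 'moment': array([-0.01049335, -0.04602747,  0.03302281]), 'grip_force': 0.0, 'grip_width': 1.0016533898759712}
side [[515.52010091   0.         273.14789631]
 [  0.         515.52010091 209.51140702]
 [  0.           0.           1.        ]] [ 0.14671924 -1.02384545  0.69157246]
top [[456.21410861   0.         285.99342405]
 [  0.         456.21410861 212.24770136]
 [  0.           0.           1.        ]] [ 0.376555   -0.04801945  1.16244063]
```

View pics/top0.png

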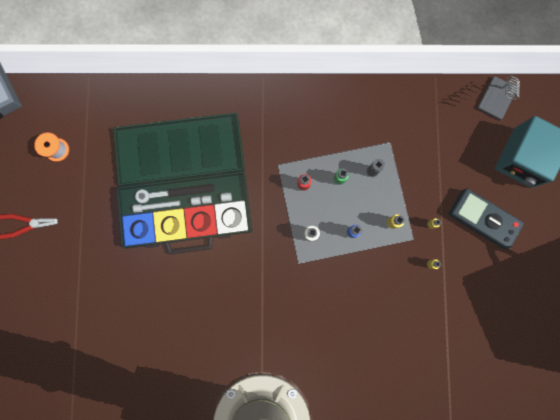

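View pics/side0.png

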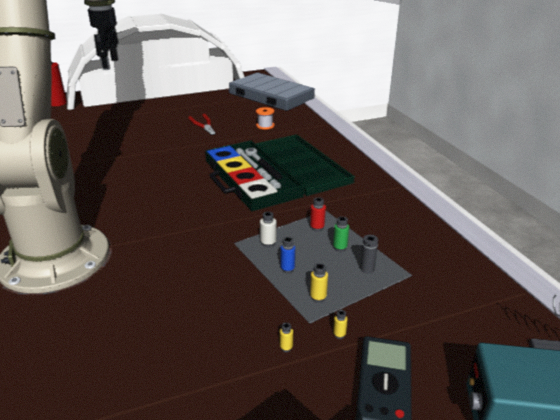

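The top view shows the case at the left with pockets blue (139,229), yellow (170,225), red (201,221) and white (232,217). On the mat are red (305,182), green (342,177), black (377,167), white (312,233), blue (355,231) and yellow (397,221).

Things that could be taken for socket_yellow are the mat one (397,221), the smaller off-mat ones (434,223) and (434,264), and the pocket's yellow face (170,225). For socket_blue there is only the blue pocket face, for red the red pocket face, and for white the white pocket face. I choose the largest yellow, at (397,221) on the mat, and will check it in a crop.

```bash
cat > h.py <<'E'
from plant import telemetry, vision, job, arm
import cv2, numpy as np
from scipy.spatial.transform import Rotation as Ro
HSV={'blue':((105,110,60),(125,255,255)),'yellow':((20,110,90),(33,255,255)),'green':((50,110,50),(80,255,255)),
     'white':((0,0,140),(179,40,255)),'red':((172,130,80),(179,255,255)),'red2':((0,130,80),(6,255,255))}
def cam(n):
    d=vision.get_image(n); d['K']=np.array(d['camera_matrix']); d['R']=cv2.Rodrigues(np.array(d['rvec'],float))[0]
    d['t']=np.array(d['tvec'],float).ravel(); d['hsv']=cv2.cvtColor(d['pixels'],cv2.COLOR_RGB2HSV); return d
def ray(d,p,z):
    v=d['R'].T@np.linalg.inv(d['K'])@[p[0],p[1],1]; c=-d['R'].T@d['t']; return (c+v*(z-c[2])/v[2])
def pix(d,P): return cv2.projectPoints(np.array([P],float),np.array(d['rvec'],float),d['t'],d['K'],None)[0].ravel()
def mask(d,col):
    m=cv2.inRange(d['hsv'],*HSV[col])
    return m|cv2.inRange(d['hsv'],*HSV['red2']) if col=='red' else m
def blobs(d,col,amin=30):
    n,_,st,c=cv2.connectedComponentsWithStats(mask(d,col))
    return [(c[i].round(1),st[i]) for i in range(1,n) if st[i][4]>=amin]
def state():
    s=telemetry.get_state(); w,x,y,z=s['eef_rot']; R=Ro.from_quat([x,y,z,w]).as_matrix(); return s,R
def go(P,yaw=None):
    """shift in the tool's axes (mm) to world TCP P, roll (deg) to put the closing line at world angle yaw"""
    s,R=state(); sl=R.T@(np.array(P)-s['tool_pos'])*1e3
    a=np.degrees(np.arctan2(R[1,1],R[0,1])); r=None if yaw is None else (-(yaw-a)+90)%180-90
    print('slide',sl.round(1),'roll',r,'closing angle',round(a,1),'tcp',s['tool_pos'].round(4),'j7',s['joint_positions'][6].round(2))
E
python3 - <<'E'
from h import *
T,S=cam('top'),cam('side')
for c in('blue','yellow','red','white','green'):
    for p,st in blobs(T,c):
        print('top',c,p,st[2:],ray(T,p,.036 if p[0]<260 else .05).round(4))
    for p,st in blobs(S,c): print('   side',c,p,st[2:],ray(S,p,.036 if st[4]>300 and p[1]<190 else .039).round(4))
a=cv2.resize(T['pixels'][140:280,280:450],None,fx=3,fy=3)
b=cv2.resize(S['pixels'][190:360,230:420],None,fx=2.2,fy=2.2)
h=max(a.shape[0],b.shape[0]); out=np.hstack([cv2.copyMakeBorder(i,0,h-i.shape[0],0,0,0) for i in(a,b)])
out=cv2.resize(out,None,fx=.85,fy=.85); print(out.shape); cv2.imwrite('pics/crop.png',out[:,:,::-1])
E
```

```text
top blue [138.  228.8] [ 33  34 927] [0.4724 0.304  0.036 ]
top blue [351.5 232.8] [12 11 44] [ 0.4602 -0.2213  0.05  ]
   side blue [222.2 152.4] [ 32  16 267] [0.4679 0.2991 0.039 ]
   side blue [287.5 258.5] [ 16  25 321] [ 0.4608 -0.2353  0.039 ]
top yellow [169.7 224.8] [ 34  34 901] [0.4821 0.2263 0.036 ]
top yellow [392.7 222.2] [14 13 89] [ 0.4861 -0.3232  0.05  ]
top yellow [432.2 223.4] [12 11 67] [ 0.4829 -0.4205  0.05  ]
top yellow [432.1 264.1] [11 11 67] [ 0.3835 -0.4161  0.05  ]
   side yellow [233.5 163.7] [ 34  17 263] [0.4781 0.2182 0.039 ]
   side yellow [318.7 286.3] [ 17  29 396] [ 0.4848 -0.3378  0.039 ]
   side yellow [340.2 326.8] [ 14  21 223] [ 0.4754 -0.4491  0.039 ]
   side yellow [286.1 339.8] [ 14  21 235] [ 0.376  -0.4441  0.039 ]
top red [304.4 184.5] [13 12 56] [ 0.5803 -0.1069  0.05  ]
top red [200.4 221. ] [ 33  33 849] [0.4914 0.1507 0.036 ]
top red [ 14.8 217. ] [ 32  10 193] [0.5022 0.6079 0.036 ]
top red [ 15.6 232.6] [ 34  15 210] [0.4636 0.6033 0.036 ]
   side red [56.  87.1] [ 14  44 447] [0.0193 1.103  0.036 ]
   side red [206.8 118.5] [ 9 1
[... 1770 characters left out ...]
] [-0.0106  0.5367  0.039 ]
   side white [245.8 156.7] [19 18 59] [0.5232 0.2476 0.039 ]
   side white [252.6 153.4] [13  9 40] [0.548  0.2609 0.039 ]
   side white [261.  185.7] [ 40  29 419] [0.5107 0.0784 0.036 ]
   side white [268.2 231.7] [ 16  25 304] [ 0.4563 -0.1292  0.039 ]
   side white [ 54.2 268.9] [ 107   65 3129] [ 0.0069 -0.0993  0.039 ]
   side white [  3.3 253.3] [ 9 13 39] [-0.0941 -0.0049  0.039 ]
   side white [386.2 355. ] [ 37  27 584] [ 0.5173 -0.533   0.039 ]
   side white [385.2 381.4] [ 4 15 41] [ 0.4883 -0.5789  0.039 ]
   side white [475.9 401.5] [ 5  8 31] [ 0.5954 -0.6583  0.039 ]
   side green [340.5 237.1] [ 17  25 309] [ 0.5972 -0.2054  0.039 ]
(357, 789, 3)
```

View pics/crop.png

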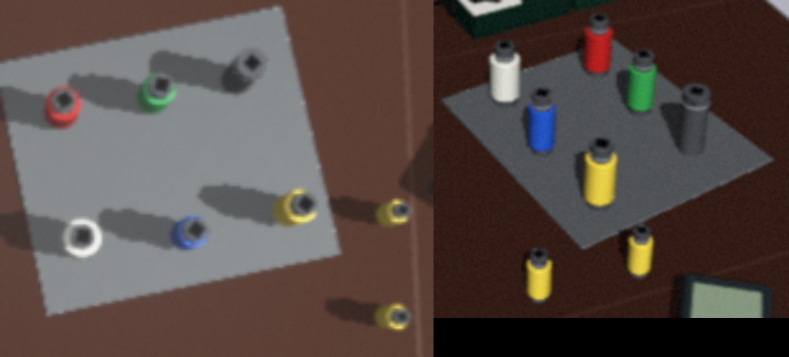

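The crop shows the mat yellow at crop (297,207) clearly larger than the two off-mat yellows at (396,212) and (396,317), so the choice holds. I'll refine the positions using the necks (z = 83 mm) and the insert outlines.

```bash
python3 - <<'E'
from h import *
T=cam('top')
N=dict(blue=(356.9,230.2),yellow=(399.2,220.4),red=(305.1,178.8),white=(312.5,232.9),green=(343.1,173.7),black=(379.2,164.3))
for k,p in N.items():
    P=ray(T,p,.083); print(k,P.round(4), 'r',np.hypot(*P[:2]).round(3))
for c in('blue','yellow','red','white'):
    cs,_=cv2.findContours(mask(T,c)[200:250,100:260],0,2); k=max(cs,key=cv2.contourArea)
    r=cv2.minAreaRect(k); p=np.array(r[0])+(100,200); print(c,p,r[1:],ray(T,p,.036).round(4))
go([0.46,-.228,.16],45)
E
```

```text
blue [ 0.4639 -0.2291  0.083 ] r 0.517
yellow [ 0.4871 -0.3307  0.083 ] r 0.589
red [ 0.5882 -0.107   0.083 ] r 0.598
white [ 0.4577 -0.1235  0.083 ] r 0.474
green [ 0.6006 -0.1988  0.083 ] r 0.633
black [ 0.6237 -0.2867  0.083 ] r 0.686
blue [137.77228165 228.72277451] ((31.44317626953125, 31.24416732788086), 84.2894058227539) [0.4725 0.3046 0.036 ]
yellow [169.40000916 224.70000076] ((30.512544631958008, 30.8846492767334), 82.87498474121094) [0.4824 0.227  0.036 ]
red [200.15385437 220.7307682 ] ((30.01640510559082, 30.140438079833984), 82.87498474121094) [0.4921 0.1514 0.036 ]
white [230.74745178 216.85324287] ((30.261882781982422, 30.61240577697754), 83.2901611328125) [0.5016 0.0758 0.036 ]
slide [-510.4 -679.8   96.4] roll 24.791445396124473 closing angle 69.8 tcp [0.2158 0.5863 0.2558] j7 -0.05
```

Call:
apply_moves --deltas '[{"slide":[-44,-40,6],"roll":10,"hand":85},{"slide":[-88,-80,12],"roll":20,"hand":85},{"slide":[-132,-120,18],"roll":30,"hand":85},{"slide":[-176,-160,24],"roll":40,"hand":85},{"slide":[-220,-200,30],"roll":50,"hand":85}]'

```text
clock: 0.88
tool_pos: [0.3539, 0.321, 0.2262]
eef_rot: [-0.0, 0.577, 0.816, 0.0]
wrist_force: [0.4, 0.2, -0.1]
grip_width: 0.993
grip_force: 0.0
```

```bash
python3 -c "
from h import *
go([.52,.0,.2],7)"
```

```text
slide [-358.    49.7   26.1] roll 12.459495386234806 closing angle 19.5 tcp [0.3539 0.321  0.2262] j7 -0.44
```

Call:
apply_moves --deltas '[{"slide":[-60,8,6],"roll":6,"hand":85},{"slide":[-120,17,12],"roll":12.5,"hand":85},{"slide":[-180,25,18],"roll":12.5,"hand":85},{"slide":[-240,33,24],"roll":12.5,"hand":85},{"slide":[-300,42,26],"roll":12.5,"hand":85}]'

```text
clock: 1.5
tool_pos: [0.4947, 0.0531, 0.2002]
eef_rot: [-0.0, 0.661, 0.751, 0.0]
wrist_force: [1.4, 1.4, -0.2]
grip_width: 0.994
grip_force: 0.0
```

```bash
python3 -c "
from h import *
go([.4630,-.230,.13],7)"
```

```text
slide [-276.7  -67.6   70.1] roll 0.31812991405237767 closing angle 7.3 tcp [0.4947 0.0531 0.2002] j7 0.04
```

Call:
apply_moves --deltas '[{"slide":[-58,-14,10],"roll":0,"hand":85},{"slide":[-116,-28,20],"roll":0,"hand":85},{"slide":[-174,-42,35],"roll":0,"hand":85},{"slide":[-230,-56,55],"roll":0,"hand":85},{"slide":[-276,-67,70],"roll":0,"hand":85}]'

```text
clock: 2.12
tool_pos: [0.4622, -0.2297, 0.1298]
eef_rot: [0.0, 0.661, 0.75, -0.0]
wrist_force: [1.0, 0.1, -0.4]
grip_width: 0.993
grip_force: 0.0
```

```bash
python3 - <<'E'
from h import *
go([.463,-.23,.06],7)
T,S=cam('top'),cam('side')
a=cv2.resize(T['pixels'][150:270,280:450],None,fx=2.3,fy=2.3)
b=cv2.resize(S['pixels'][150:320,220:400],None,fx=2.2,fy=2.2)
h=max(a.shape[0],b.shape[0]); out=np.hstack([cv2.copyMakeBorder(i,0,h-i.shape[0],0,0,0) for i in(a,b)])
print(out.shape); cv2.imwrite('pics/over.png',out[:,:,::-1])
E
```

```text
slide [-0.4  0.8 69.8] roll 0.2323049323374562 closing angle 7.2 tcp [ 0.4622 -0.2297  0.1298] j7 0.74
(374, 787, 3)
```

View pics/over.png

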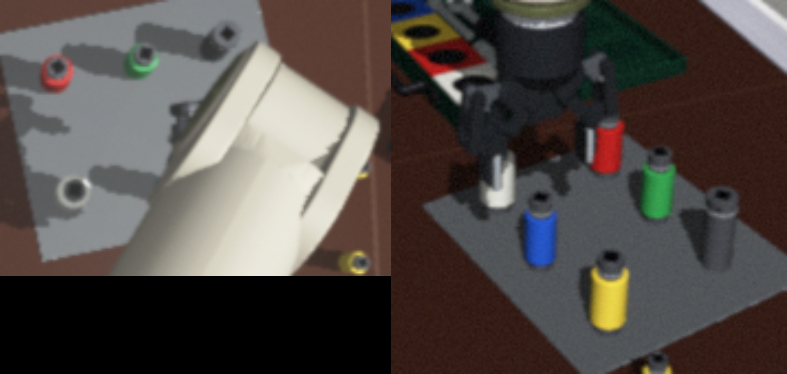

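The side crop shows the open fingers straddling the blue socket's neck, which is at crop (541,200). The finger midpoint is about (544,170). I'll go down and grip.

Call:
apply_moves --deltas '[{"slide":[2,0,25],"roll":0,"hand":85},{"slide":[2,0,50],"roll":0,"hand":85},{"slide":[2,0,70],"roll":0,"hand":75},{"slide":[2,0,70],"roll":0,"hand":50},{"slide":[2,0,70],"roll":0,"hand":20}]'

```text
clock: 2.85
tool_pos: [0.4632, -0.2256, 0.0611]
eef_rot: [0.0, 0.661, 0.751, 0.0]
wrist_force: [1.1, 0.2, 0.1]
grip_width: 0.465
grip_force: 0.0
```

Call:
apply_moves --deltas '[{"slide":[0,0,0],"roll":0,"hand":20},{"slide":[0,0,0],"roll":0,"hand":20},{"slide":[0,0,0],"roll":0,"hand":20}]'

```text
clock: 3.22
tool_pos: [0.4635, -0.2258, 0.0615]
eef_rot: [0.001, 0.661, 0.751, 0.001]
wrist_force: [-0.6, 1.8, 5.8]
grip_width: 0.329
grip_force: 59.0
```

```bash
python3 - <<'E'
from h import *
go([.463,-.23,.06],7)
S=cam('side')
cv2.imwrite('pics/grip.png',cv2.resize(S['pixels'][170:320,220:400],None,fx=3,fy=3)[:,:,::-1])
print(telemetry.get_state()['grip_force'],telemetry.get_state()['grip_width'])
for p,st in blobs(S,'blue'): print(p,st)
E
```

```text
slide [-4.1 -1.1  1.5] roll 0.2945516368590404 closing angle 7.3 tcp [ 0.4635 -0.2258  0.0615] j7 0.8
59.01595652103424 0.3324582930454163
[223.2 152.5] [208 145  31  16 207]
[288.2 259.4] [280 245  15  27 283]
```

View pics/grip.png

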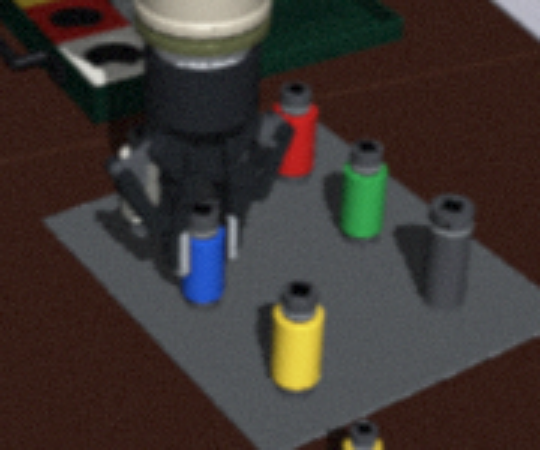

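The side crop shows the pads on the blue sleeve at crop (205,255), with the socket sitting a few mm towards −y of the pad centre. It is held at 59 N, so I'll lift it and carry this offset (~5 mm) into the placing target.

Call:
apply_moves --deltas '[{"slide":[0,0,-20],"roll":0,"hand":20},{"slide":[0,0,-60],"roll":0,"hand":20},{"slide":[0,0,-110],"roll":0,"hand":20},{"slide":[50,3,-110],"roll":0,"hand":20},{"slide":[105,15,-110],"roll":0,"hand":20}]'

```text
clock: 3.9
tool_pos: [0.4639, -0.1193, 0.1712]
eef_rot: [0.001, 0.662, 0.75, 0.001]
wrist_force: [0.4, -0.2, -1.5]
grip_width: 0.328
grip_force: 59.5
```

```bash
python3 -c "
from h import *
go([.472,.3065,.17],7);print(telemetry.get_state()['grip_width'])"
```

```text
slide [421.6  60.7   1.3] roll 0.09973712012164526 closing angle 7.1 tcp [ 0.4639 -0.1193  0.1712] j7 0.42
0.3284294499436607
```

Call:
apply_moves --deltas '[{"slide":[60,9,0],"roll":0,"hand":20},{"slide":[120,17,0],"roll":0,"hand":20},{"slide":[180,26,0],"roll":0,"hand":20},{"slide":[240,35,0],"roll":0,"hand":20},{"slide":[300,43,0],"roll":0,"hand":20}]'

```text
clock: 4.53
tool_pos: [0.4685, 0.1854, 0.1707]
eef_rot: [0.0, 0.661, 0.751, 0.0]
wrist_force: [1.4, -0.9, -1.0]
grip_width: 0.335
grip_force: 59.5
```

Call:
apply_moves --deltas '[{"slide":[55,8,0],"roll":0,"hand":20},{"slide":[105,15,0],"roll":0,"hand":20},{"slide":[121,18,15],"roll":0,"hand":20},{"slide":[121,18,50],"roll":0,"hand":20},{"slide":[121,18,50],"roll":0,"hand":20}]'

```text
clock: 5.15
tool_pos: [0.4696, 0.3039, 0.1175]
eef_rot: [-0.0, 0.661, 0.75, -0.003]
wrist_force: [-0.4, -1.5, -1.2]
grip_width: 0.328
grip_force: 59.5
```

```bash
python3 - <<'E'
from h import *
go([.472,.3065,.073],7);print(telemetry.get_state()['grip_width'])
S,T=cam('side'),cam('top')
b=cv2.resize(S['pixels'][70:220,170:300],None,fx=3,fy=3)
a=cv2.resize(T['pixels'][150:270,100:260],None,fx=2,fy=2)
h=max(a.shape[0],b.shape[0]); out=np.hstack([cv2.copyMakeBorder(i,0,h-i.shape[0],0,0,0) for i in(a,b)])
print(out.shape); cv2.imwrite('pics/place.png',out[:,:,::-1])
E
```

```text
slide [ 2.5  3.  44.5] roll 0.2471335632031213 closing angle 7.2 tcp [0.4696 0.3039 0.1175] j7 -0.37
0.3281435081553256
(450, 710, 3)
```

View pics/place.png

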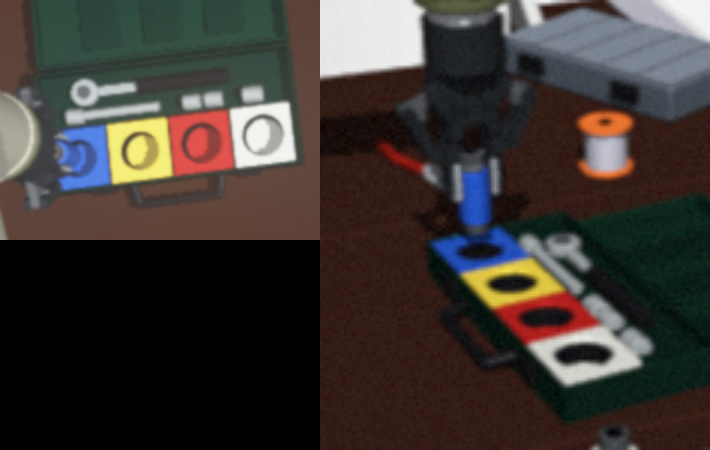

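The side crop shows the blue socket hanging over the blue pocket: its base is at crop (477,234) and the hole centre at (480,251). I'll check the two with rays in the same camera.

```bash
python3 - <<'E'
from h import *
S,T=cam('side'),cam('top')
go([.472,.3065,.073],7)
print(ray(S,(222.3,148),.059), ray(S,(223.3,153.7),.036))
for p,st in blobs(S,'blue'): print(p,st, ray(S,p,.092),ray(S,p,.036))
E
```

```text
slide [ 0.9 -0.2 48.8] roll 0.22362222008891308 closing angle 7.2 tcp [0.4723 0.3056 0.1218] j7 -0.37
[0.4659243  0.28624765 0.059     ] [0.47003575 0.29568394 0.036     ]
[222.2 134.5] [217 124  11  20 183] [0.47280933 0.30469508 0.092     ] [0.5032661  0.42878061 0.036     ]
[222.2 152.6] [207 145  32  16 253] [0.44146414 0.19046955 0.092     ] [0.46899328 0.30388643 0.036     ]
```

Call:
apply_moves --deltas '[{"slide":[1,0,15],"roll":0,"hand":20},{"slide":[1,0,22],"roll":0,"hand":20},{"slide":[1,0,22],"roll":0,"hand":20},{"slide":[1,0,22],"roll":0,"hand":20}]'

```text
clock: 5.85
tool_pos: [0.4713, 0.3068, 0.0983]
eef_rot: [0.0, 0.661, 0.751, -0.0]
wrist_force: [0.2, -0.3, -1.7]
grip_width: 0.333
grip_force: 59.5
```

```bash
python3 - <<'E'
from h import *
go([.472,.3065,.073],7)
S,T=cam('side'),cam('top')
b=cv2.resize(S['pixels'][100:180,185:275],None,fx=4.5,fy=4.5,interpolation=cv2.INTER_CUBIC)
a=cv2.resize(T['pixels'][190:260,110:190],None,fx=4.5,fy=4.5,interpolation=cv2.INTER_CUBIC)
h=max(a.shape[0],b.shape[0]); out=np.hstack([cv2.copyMakeBorder(i,0,h-i.shape[0],0,0,0) for i in(a,b)])
print(out.shape); cv2.imwrite('pics/place2.png',out[:,:,::-1])
E
```

```text
slide [-0.4  0.7 25.3] roll 0.2814145269415036 closing angle 7.3 tcp [0.4713 0.3068 0.0983] j7 -0.36
(360, 765, 3)
```

View pics/place2.png

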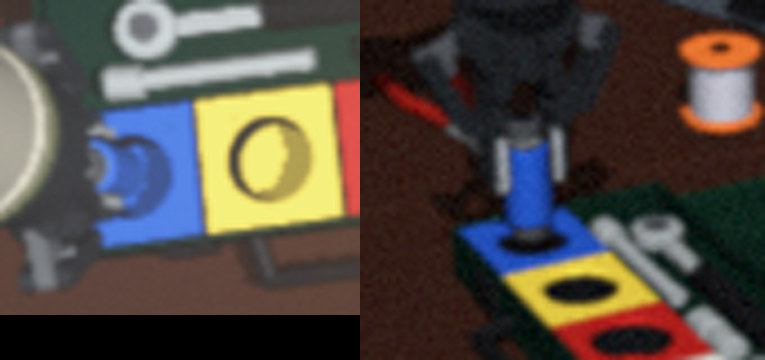

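The side crop shows the base at about (528,238) going into the hole centred at about (532,243), so it is aligned to within 2 mm or so. I'll lower, then release.

Call:
apply_moves --deltas '[{"slide":[0,1,10],"roll":0,"hand":20},{"slide":[0,1,20],"roll":0,"hand":20},{"slide":[0,1,26],"roll":0,"hand":20},{"slide":[0,1,26],"roll":0,"hand":20}]'

```text
clock: 6.45
tool_pos: [0.4719, 0.3067, 0.0715]
eef_rot: [-0.0, 0.661, 0.751, -0.001]
wrist_force: [-0.2, 0.6, -2.0]
grip_width: 0.331
grip_force: 59.9
```

```bash
python3 - <<'E'
from h import *
go([.472,.3065,.0705],7);print(state()[0]['wrist_force'])
E
```

```text
slide [-0.2  0.1  1. ] roll 0.28673947848260184 closing angle 7.3 tcp [0.4719 0.3067 0.0715] j7 -0.35
[-0.17771699  0.630353   -1.9830704 ]
```

Call:
apply_moves --deltas '[{"slide":[0,0,0.5],"roll":0,"hand":34},{"slide":[0,0,0.5],"roll":0,"hand":45},{"slide":[0,0,0.5],"roll":0,"hand":65},{"slide":[0,0,0],"roll":0,"hand":70},{"slide":[0,0,0],"roll":0,"hand":75}]'

```text
clock: 7.08
tool_pos: [0.4722, 0.307, 0.0724]
eef_rot: [-0.0, 0.661, 0.751, 0.0]
wrist_force: [-0.3, -0.2, -0.5]
grip_width: 0.877
grip_force: 0.0
```

Call:
apply_moves --deltas '[{"slide":[0,0,-20],"roll":0,"hand":80},{"slide":[0,0,-50],"roll":0,"hand":85},{"slide":[0,0,-90],"roll":0,"hand":85},{"slide":[-50,0,-90],"roll":0,"hand":85},{"slide":[-110,0,-90],"roll":0,"hand":85}]'

```text
clock: 7.7
tool_pos: [0.4863, 0.1979, 0.1629]
eef_rot: [0.0, 0.66, 0.752, 0.001]
wrist_force: [1.1, -0.1, 0.0]
grip_width: 0.998
grip_force: 0.0
```

```bash
python3 - <<'E'
from h import *
go([.457,-.1255,.16],7)
S,T=cam('side'),cam('top')
b=cv2.resize(S['pixels'][110:190,185:275],None,fx=4.5,fy=4.5,interpolation=cv2.INTER_CUBIC)
a=cv2.resize(T['pixels'][190:260,110:190],None,fx=4.5,fy=4.5,interpolation=cv2.INTER_CUBIC)
h=max(a.shape[0],b.shape[0]); out=np.hstack([cv2.copyMakeBorder(i,0,h-i.shape[0],0,0,0) for i in(a,b)])
print(out.shape); cv2.imwrite('pics/done1.png',out[:,:,::-1])
E
```

```text
slide [-316.9  -71.1    2.6] roll 0.4683250065595246 closing angle 7.5 tcp [0.4863 0.1979 0.1629] j7 -0.21
(360, 765, 3)
```

View pics/done1.png

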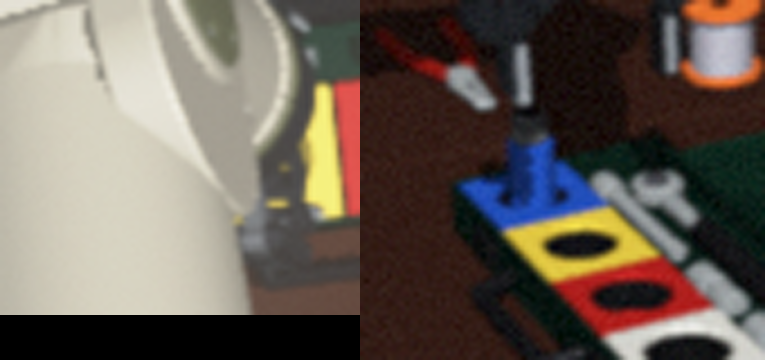

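The side crop shows the blue socket standing upright in the blue pocket at (530,175). Next is white.

Call:
apply_moves --deltas '[{"slide":[-61,-12,0],"roll":0,"hand":85},{"slide":[-122,-26,0],"roll":0,"hand":85},{"slide":[-183,-40,0],"roll":0,"hand":85},{"slide":[-244,-55,0],"roll":0,"hand":85},{"slide":[-305,-70,0],"roll":0,"hand":85}]'

```text
clock: 8.43
tool_pos: [0.4551, -0.1145, 0.1626]
eef_rot: [0.0, 0.661, 0.751, 0.001]
wrist_force: [1.2, -0.6, -0.1]
grip_width: 0.995
grip_force: 0.0
```

Call:
apply_moves --deltas '[{"slide":[-14,-1,20],"roll":0,"hand":85},{"slide":[-14,-1,30],"roll":0,"hand":85},{"slide":[-14,-1,30],"roll":0,"hand":85}]'

```text
clock: 8.8
tool_pos: [0.4559, -0.1254, 0.1316]
eef_rot: [-0.001, 0.66, 0.751, -0.001]
wrist_force: [-0.2, 0.9, -0.5]
grip_width: 0.99
grip_force: 0.0
```

```bash
python3 - <<'E'
from h import *
go([.4575,-.1285,.0605],7)
E
```

```text
slide [-3.3  1.3 71.1] roll 0.3704531474618591 closing angle 7.4 tcp [ 0.4559 -0.1254  0.1316] j7 0.47
```

Call:
apply_moves --deltas '[{"slide":[-2,1,25],"roll":0,"hand":85},{"slide":[-2,1,50],"roll":0,"hand":85},{"slide":[-2,1,70],"roll":0,"hand":75},{"slide":[-2,1,70],"roll":0,"hand":50},{"slide":[-2,1,70],"roll":0,"hand":25}]'

```text
clock: 9.43
tool_pos: [0.4583, -0.128, 0.0632]
eef_rot: [0.0, 0.66, 0.751, 0.0]
wrist_force: [-0.6, -0.8, -0.2]
grip_width: 0.464
grip_force: 0.0
```

Call:
apply_moves --deltas '[{"slide":[0,0,0],"roll":0,"hand":25},{"slide":[0,0,0],"roll":0,"hand":25},{"slide":[0,0,0],"roll":0,"hand":25}]'

```text
clock: 9.8
tool_pos: [0.4587, -0.1284, 0.0636]
eef_rot: [0.001, 0.661, 0.751, 0.001]
wrist_force: [-0.6, 0.6, 7.2]
grip_width: 0.404
grip_force: 59.5
```

```bash
python3 - <<'E'
from h import *
go([.501,.0755,.17],7)
S=cam('side')
for p,st in blobs(S,'white',100): 
    if 240<p[0]<300 and p[1]>200: print(p,st,ray(S,p,.039))
print(ray(S,(268.2,231.7),.039))
E
```

```text
slide [ 196.9   68.2 -106.2] roll 0.3079022678188892 closing angle 7.3 tcp [ 0.4587 -0.1284  0.0636] j7 0.56
[268.2 232.3] [261 219  15  26 285] [ 0.45551149 -0.1314518   0.039     ]
[ 0.45630203 -0.12923979  0.039     ]
```

Call:
apply_moves --deltas '[{"slide":[0,0,-20],"roll":0,"hand":25},{"slide":[0,0,-60],"roll":0,"hand":25},{"slide":[0,0,-106],"roll":0,"hand":25},{"slide":[50,16,-106],"roll":0,"hand":25},{"slide":[105,36,-106],"roll":0,"hand":25}]'

```text
clock: 10.48
tool_pos: [0.4802, -0.0195, 0.1695]
eef_rot: [0.001, 0.662, 0.75, 0.001]
wrist_force: [1.9, 0.1, -2.9]
grip_width: 0.398
grip_force: 60.5
```

Call:
apply_moves --deltas '[{"slide":[55,20,0],"roll":0,"hand":25},{"slide":[87,32,0],"roll":0,"hand":25},{"slide":[87,32,40],"roll":0,"hand":25},{"slide":[87,32,70],"roll":0,"hand":25},{"slide":[87,32,70],"roll":0,"hand":25}]'

```text
clock: 11.1
tool_pos: [0.4986, 0.0701, 0.0965]
eef_rot: [-0.001, 0.661, 0.751, -0.002]
wrist_force: [-0.1, 0.1, -2.1]
grip_width: 0.404
grip_force: 60.3
```

```bash
python3 - <<'E'
from h import *
go([.502,.071,.0745],7)
S,T=cam('side'),cam('top')
b=cv2.resize(S['pixels'][120:220,205:315],None,fx=3.6,fy=3.6,interpolation=cv2.INTER_CUBIC)
a=cv2.resize(T['pixels'][190:260,110:210],None,fx=3.6,fy=3.6,interpolation=cv2.INTER_CUBIC)
h=max(a.shape[0],b.shape[0]); out=np.hstack([cv2.copyMakeBorder(i,0,h-i.shape[0],0,0,0) for i in(a,b)])
print(out.shape); cv2.imwrite('pics/place3.png',out[:,:,::-1])
E
```

```text
slide [ 0.5  3.6 22. ] roll 0.28644688694707554 closing angle 7.3 tcp [0.4986 0.0701 0.0965] j7 0.09
(360, 756, 3)
```

View pics/place3.png

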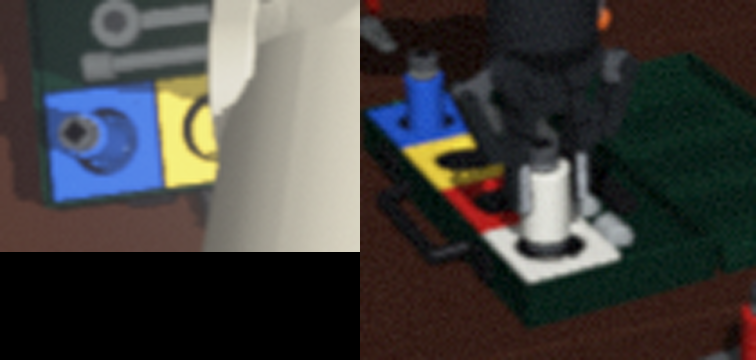

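The side crop shows the white base at (545,245) against the hole centre at (551,245), so it needs about 4 mm in +x, then down. In the top crop the blue neck is at (79,132).

Call:
apply_moves --deltas '[{"slide":[1,3,5],"roll":0,"hand":25},{"slide":[1,3,15],"roll":0,"hand":25},{"slide":[1,3,21],"roll":0,"hand":25},{"slide":[1,3,21],"roll":0,"hand":25}]'

```text
clock: 11.7
tool_pos: [0.5029, 0.0717, 0.0766]
eef_rot: [-0.0, 0.661, 0.751, -0.001]
wrist_force: [-0.8, -0.2, -2.3]
grip_width: 0.402
grip_force: 60.3
```

```bash
python3 - <<'E'
from h import *
go([.502,.071,.0735],7)
print(state()[0]['wrist_force'],ray(cam('top'),(131.9,226.7),.092))
E
```

```text
slide [-0.5 -1.   3.1] roll 0.2830844947227291 closing angle 7.3 tcp [0.5029 0.0717 0.0766] j7 0.11
[-0.84202745 -0.23876049 -2.27929653] [0.47256116 0.30092772 0.092     ]
```

Call:
apply_moves --deltas '[{"slide":[0,0,3],"roll":0,"hand":25},{"slide":[0,0,3],"roll":0,"hand":25},{"slide":[0,0,3],"roll":0,"hand":45},{"slide":[0,0,3],"roll":0,"hand":60},{"slide":[0,0,3],"roll":0,"hand":70}]'

```text
clock: 12.38
tool_pos: [0.5037, 0.0718, 0.0745]
eef_rot: [0.0, 0.661, 0.751, 0.0]
wrist_force: [0.5, -0.2, -0.5]
grip_width: 0.816
grip_force: 0.0
```

Call:
apply_moves --deltas '[{"slide":[0,0,3],"roll":0,"hand":75},{"slide":[0,0,-15],"roll":0,"hand":80},{"slide":[0,0,-50],"roll":0,"hand":85},{"slide":[0,0,-85],"roll":0,"hand":85},{"slide":[-40,15,-85],"roll":0,"hand":85}]'

```text
clock: 13.0
tool_pos: [0.5247, 0.0374, 0.1619]
eef_rot: [0.0, 0.658, 0.753, 0.003]
wrist_force: [-0.3, 0.6, -0.4]
grip_width: 0.995
grip_force: 0.0
```

```bash
python3 - <<'E'
from h import *
go([.587,-.1095,.15],7)
E
```

```text
slide [-154.    42.    11.6] roll 0.672888015987283 closing angle 7.7 tcp [0.5247 0.0374 0.1619] j7 0.15
```

Call:
apply_moves --deltas '[{"slide":[-50,14,0],"roll":0,"hand":85},{"slide":[-105,29,5],"roll":0,"hand":85},{"slide":[-152,42,20],"roll":0,"hand":85},{"slide":[-152,42,32],"roll":0,"hand":85},{"slide":[-152,42,32],"roll":0,"hand":85}]'

```text
clock: 13.62
tool_pos: [0.5835, -0.1108, 0.1258]
eef_rot: [-0.001, 0.661, 0.751, -0.001]
wrist_force: [-1.0, 1.0, -0.5]
grip_width: 1.0
grip_force: 0.0
```

```bash
python3 - <<'E'
from h import *
go([.5875,-.1105,.061],7)
E
```

```text
slide [-0.3  4.2 64.8] roll 0.2823433293631865 closing angle 7.3 tcp [ 0.5835 -0.1108  0.1258] j7 0.5
```

Call:
apply_moves --deltas '[{"slide":[0,4,25],"roll":0,"hand":85},{"slide":[0,4,50],"roll":0,"hand":85},{"slide":[0,4,66],"roll":0,"hand":75},{"slide":[0,4,66],"roll":0,"hand":50},{"slide":[0,4,66],"roll":0,"hand":25}]'

```text
clock: 14.25
tool_pos: [0.5889, -0.1107, 0.0623]
eef_rot: [0.001, 0.661, 0.751, 0.0]
wrist_force: [-0.2, -0.1, 0.4]
grip_width: 0.463
grip_force: 0.0
```

Call:
apply_moves --deltas '[{"slide":[0,0,0],"roll":0,"hand":23},{"slide":[0,0,0],"roll":0,"hand":23},{"slide":[0,0,0],"roll":0,"hand":23}]'

```text
clock: 14.62
tool_pos: [0.5891, -0.111, 0.0627]
eef_rot: [0.001, 0.661, 0.751, 0.001]
wrist_force: [-0.9, 0.6, 6.6]
grip_width: 0.373
grip_force: 59.7
```

```bash
python3 - <<'E'
from h import *
go([.492,.149,.17],7)
S=cam('side')
for p,st in blobs(S,'red',100): print(p,st,ray(S,p,.039))
for p,st in blobs(S,'green',100): print(p,st,ray(S,p,.039))
E
```

```text
slide [ 270.2  -63.1 -107.5] roll 0.28611639747896334 closing angle 7.3 tcp [ 0.5891 -0.111   0.0627] j7 0.53
[240.6 175.4] [228 167  26  18 189] [0.4764478  0.14564516 0.039     ]
[319.2 218.3] [311 205  15  24 224] [ 0.5849348  -0.12000382  0.039     ]
[340.4 237.1] [333 224  17  26 308] [ 0.59696012 -0.20528472  0.039     ]
```

Call:
apply_moves --deltas '[{"slide":[0,0,-20],"roll":0,"hand":23},{"slide":[0,0,-65],"roll":0,"hand":23},{"slide":[20,-4,-117],"roll":0,"hand":23},{"slide":[70,-16,-122],"roll":0,"hand":23},{"slide":[130,-30,-122],"roll":0,"hand":23}]'

```text
clock: 15.3
tool_pos: [0.5424, 0.0141, 0.1858]
eef_rot: [0.001, 0.662, 0.75, 0.001]
wrist_force: [-0.2, 1.3, -3.0]
grip_width: 0.378
grip_force: 59.9
```

Call:
apply_moves --deltas '[{"slide":[60,-14,0],"roll":0,"hand":23},{"slide":[115,-26,0],"roll":0,"hand":23},{"slide":[139,-32,0],"roll":0,"hand":23},{"slide":[139,-32,45],"roll":0,"hand":23},{"slide":[139,-32,80],"roll":0,"hand":23}]'

```text
clock: 15.92
tool_pos: [0.4927, 0.1486, 0.1035]
eef_rot: [0.0, 0.66, 0.751, 0.001]
wrist_force: [-0.6, 0.1, -1.9]
grip_width: 0.38
grip_force: 60.0
```

```bash
python3 - <<'E'
from h import *
go([.493,.148,.0732],7)
S,T=cam('side'),cam('top')
go([.493,.148,.0732],7)
b=cv2.resize(S['pixels'][120:220,205:315],None,fx=3.6,fy=3.6,interpolation=cv2.INTER_CUBIC)
a=cv2.resize(T['pixels'][190:260,150:260],None,fx=3.6,fy=3.6,interpolation=cv2.INTER_CUBIC)
h=max(a.shape[0],b.shape[0]); out=np.hstack([cv2.copyMakeBorder(i,0,h-i.shape[0],0,0,0) for i in(a,b)])
print(out.shape); cv2.imwrite('pics/place4.png',out[:,:,::-1])
E
```

```text
slide [-0.7  0.2 30.3] roll 0.3455701269117242 closing angle 7.3 tcp [0.4927 0.1486 0.1035] j7 -0.06
slide [ 0.4  2.8 27.8] roll 0.28481444325497307 closing angle 7.3 tcp [0.4904 0.1473 0.101 ] j7 -0.06
(360, 792, 3)
```

View pics/place4.png

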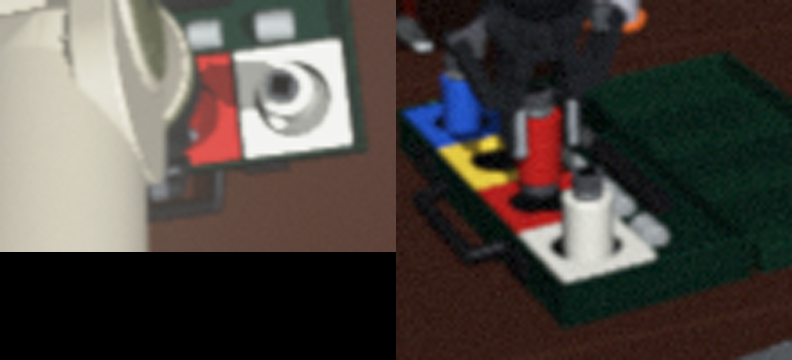

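The side crop shows white standing in its pocket at (590,225) and red held over the red hole, base (540,193). I'll lower and release red.

Call:
apply_moves --deltas '[{"slide":[0,2,10],"roll":0,"hand":23},{"slide":[0,2,20],"roll":0,"hand":23},{"slide":[0,2,28],"roll":0,"hand":23},{"slide":[0,2,28],"roll":0,"hand":23}]'

```text
clock: 16.52
tool_pos: [0.4943, 0.1482, 0.0749]
eef_rot: [-0.0, 0.661, 0.751, -0.0]
wrist_force: [-0.3, -0.7, -1.6]
grip_width: 0.377
grip_force: 59.9
```

```bash
python3 - <<'E'
from h import *
go([.493,.148,.0732],7)
print(state()[0]['wrist_force'],ray(cam('top'),(228,213.6),.092))
E
```

```text
slide [-0.  -1.3  1.7] roll 0.2820531726075046 closing angle 7.3 tcp [0.4943 0.1482 0.0749] j7 -0.04
[-0.31759994 -0.69049805 -1.63453878] [0.50310474 0.0762116  0.092     ]
```

Call:
apply_moves --deltas '[{"slide":[0,-1,2],"roll":0,"hand":23},{"slide":[0,-1,2],"roll":0,"hand":23},{"slide":[0,-1,2],"roll":0,"hand":42},{"slide":[0,-1,2],"roll":0,"hand":58},{"slide":[0,-1,2],"roll":0,"hand":70}]'

```text
clock: 17.2
tool_pos: [0.4938, 0.1483, 0.0735]
eef_rot: [0.0, 0.661, 0.751, 0.0]
wrist_force: [-0.1, -0.5, -0.4]
grip_width: 0.822
grip_force: 0.0
```

Call:
apply_moves --deltas '[{"slide":[0,0,0],"roll":0,"hand":75},{"slide":[0,0,-20],"roll":0,"hand":80},{"slide":[0,0,-55],"roll":0,"hand":85},{"slide":[0,0,-95],"roll":0,"hand":85},{"slide":[-45,0,-95],"roll":0,"hand":85}]'

```text
clock: 17.82
tool_pos: [0.501, 0.1072, 0.1714]
eef_rot: [0.001, 0.658, 0.753, 0.003]
wrist_force: [-0.1, -1.1, -0.5]
grip_width: 0.998
grip_force: 0.0
```

```bash
python3 - <<'E'
from h import *
go([.4875,-.3345,.15],7)
E
```

```text
slide [-435.9  -72.6   19.8] roll 0.6839426151648524 closing angle 7.7 tcp [0.501  0.1072 0.1714] j7 -0.02
```

Call:
apply_moves --deltas '[{"slide":[-60,-10,0],"roll":0,"hand":85},{"slide":[-120,-20,0],"roll":0,"hand":85},{"slide":[-180,-30,0],"roll":0,"hand":85},{"slide":[-240,-40,0],"roll":0,"hand":85},{"slide":[-300,-50,0],"roll":0,"hand":85}]'

```text
clock: 18.45
tool_pos: [0.4877, -0.202, 0.1686]
eef_rot: [0.0, 0.66, 0.751, 0.0]
wrist_force: [1.5, 0.0, -0.3]
grip_width: 0.994
grip_force: 0.0
```

Call:
apply_moves --deltas '[{"slide":[-60,-10,0],"roll":0,"hand":85},{"slide":[-110,-19,10],"roll":0,"hand":85},{"slide":[-131,-22,25],"roll":0,"hand":85},{"slide":[-131,-22,42],"roll":0,"hand":85},{"slide":[-131,-22,42],"roll":0,"hand":85}]'

```text
clock: 19.08
tool_pos: [0.4822, -0.3312, 0.1245]
eef_rot: [-0.002, 0.66, 0.751, -0.0]
wrist_force: [-0.6, 0.3, -0.2]
grip_width: 0.995
grip_force: 0.0
```

```bash
python3 - <<'E'
from h import *
cam('side')
go([.487,-.3345,.061],7)
E
```

```text
slide [-3.8  3.8 64.6] roll 0.3916603351009087 closing angle 7.4 tcp [ 0.4829 -0.3313  0.1256] j7 0.97
```

Call:
apply_moves --deltas '[{"slide":[-3,3,25],"roll":0,"hand":85},{"slide":[-3,3,50],"roll":0,"hand":85},{"slide":[-3,3,65],"roll":0,"hand":75},{"slide":[-3,3,65],"roll":0,"hand":50},{"slide":[-3,3,65],"roll":0,"hand":25}]'

```text
clock: 19.75
tool_pos: [0.4866, -0.3358, 0.0624]
eef_rot: [0.001, 0.661, 0.751, 0.0]
wrist_force: [0.4, 0.4, 0.3]
grip_width: 0.463
grip_force: 0.0
```

Call:
apply_moves --deltas '[{"slide":[0,0,0],"roll":0,"hand":22},{"slide":[0,0,0],"roll":0,"hand":22},{"slide":[0,0,0],"roll":0,"hand":22}]'

```text
clock: 20.12
tool_pos: [0.4871, -0.3361, 0.0627]
eef_rot: [0.001, 0.661, 0.751, 0.0]
wrist_force: [0.7, 0.6, 6.2]
grip_width: 0.36
grip_force: 59.0
```

```bash
python3 - <<'E'
from h import *
go([.483,.224,.17],7)
S=cam('side')
for p,st in blobs(S,'yellow',100): print(p,st,ray(S,p,.039))
E
```

```text
slide [ 556.    67.4 -107.8] roll 0.3001046928907698 closing angle 7.3 tcp [ 0.4871 -0.3361  0.0627] j7 1.01
[228.7 163.6] [218 157  22  15 133] [0.4658406 0.223639  0.039    ]
[320.1 288.2] [310 272  18  29 293] [ 0.48503675 -0.34379507  0.039     ]
[340.2 326.7] [334 316  14  21 226] [ 0.47549405 -0.44884869  0.039     ]
[286.2 339.7] [280 329  14  21 234] [ 0.37627056 -0.44395524  0.039     ]
```

Call:
apply_moves --deltas '[{"slide":[0,0,-20],"roll":0,"hand":22},{"slide":[0,0,-65],"roll":0,"hand":22},{"slide":[20,2,-117],"roll":0,"hand":22},{"slide":[75,9,-125],"roll":0,"hand":22},{"slide":[135,16,-125],"roll":0,"hand":22}]'

```text
clock: 20.8
tool_pos: [0.4846, -0.1997, 0.1883]
eef_rot: [0.001, 0.662, 0.75, 0.001]
wrist_force: [1.0, 1.3, -2.5]
grip_width: 0.359
grip_force: 59.7
```

Call:
apply_moves --deltas '[{"slide":[60,7,0],"roll":0,"hand":22},{"slide":[120,14,0],"roll":0,"hand":22},{"slide":[180,22,0],"roll":0,"hand":22},{"slide":[240,29,0],"roll":0,"hand":22},{"slide":[300,36,0],"roll":0,"hand":22}]'

```text
clock: 21.42
tool_pos: [0.482, 0.1036, 0.1874]
eef_rot: [0.0, 0.661, 0.75, 0.0]
wrist_force: [0.7, 0.0, -2.6]
grip_width: 0.358
grip_force: 59.7
```

Call:
apply_moves --deltas '[{"slide":[55,7,0],"roll":0,"hand":22},{"slide":[105,13,0],"roll":0,"hand":22},{"slide":[119,15,0],"roll":0,"hand":22},{"slide":[119,15,40],"roll":0,"hand":22},{"slide":[119,15,80],"roll":0,"hand":22}]'

```text
clock: 22.05
tool_pos: [0.4828, 0.2215, 0.1064]
eef_rot: [0.0, 0.661, 0.75, 0.001]
wrist_force: [-0.3, -0.1, -2.4]
grip_width: 0.36
grip_force: 59.7
```

```bash
python3 - <<'E'
from h import *
S,T=cam('side'),cam('top')
go([.4828,.2225,.0735],7); print(state()[0]['grip_width'])
b=cv2.resize(S['pixels'][110:210,195:305],None,fx=3.6,fy=3.6,interpolation=cv2.INTER_CUBIC)
a=cv2.resize(T['pixels'][190:260,110:220],None,fx=3.6,fy=3.6,interpolation=cv2.INTER_CUBIC)
h=max(a.shape[0],b.shape[0]); out=np.hstack([cv2.copyMakeBorder(i,0,h-i.shape[0],0,0,0) for i in(a,b)])
print(out.shape); cv2.imwrite('pics/place5.png',out[:,:,::-1])
E
```

```text
slide [ 2.3  3.7 29.5] roll 0.2034786366020569 closing angle 7.2 tcp [0.4796 0.2199 0.103 ] j7 -0.2
0.3584762579704689
(360, 792, 3)
```

View pics/place5.png

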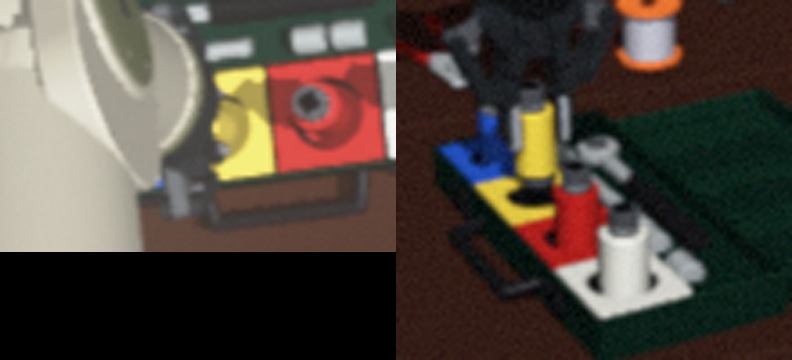

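The side crop shows red and white standing in their pockets and yellow over its own hole at (535,185). I'll lower and release it.

Call:
apply_moves --deltas '[{"slide":[1,2,10],"roll":0,"hand":22},{"slide":[1,2,20],"roll":0,"hand":22},{"slide":[1,2,30],"roll":0,"hand":22},{"slide":[1,2,30],"roll":0,"hand":22},{"slide":[1,2,30],"roll":0,"hand":22}]'

```text
clock: 22.78
tool_pos: [0.4842, 0.2236, 0.0765]
eef_rot: [0.0, 0.661, 0.751, 0.0]
wrist_force: [-0.5, -0.2, -2.8]
grip_width: 0.357
grip_force: 59.6
```

```bash
python3 - <<'E'
from h import *
go([.4828,.2225,.0732],7)
print(state()[0]['wrist_force'],ray(cam('top'),(196.9,218.3),.092))
E
```

```text
slide [-0.9 -1.5  3.3] roll 0.286038723624344 closing angle 7.3 tcp [0.4842 0.2236 0.0765] j7 -0.18
[-0.46653645 -0.23017893 -2.79984122] [0.49209015 0.14920129 0.092     ]
```

Call:
apply_moves --deltas '[{"slide":[0,-1,3],"roll":0,"hand":22},{"slide":[0,-1,3],"roll":0,"hand":22},{"slide":[0,-1,3],"roll":0,"hand":42},{"slide":[0,-1,3],"roll":0,"hand":58},{"slide":[0,-1,3],"roll":0,"hand":70}]'

```text
clock: 23.45
tool_pos: [0.4832, 0.2236, 0.0735]
eef_rot: [0.0, 0.661, 0.751, 0.0]
wrist_force: [0.1, 0.6, -0.2]
grip_width: 0.824
grip_force: 0.0
```

Call:
apply_moves --deltas '[{"slide":[0,0,0],"roll":0,"hand":75},{"slide":[0,0,-20],"roll":0,"hand":80},{"slide":[0,0,-55],"roll":0,"hand":85},{"slide":[0,0,-100],"roll":0,"hand":85},{"slide":[-60,0,-130],"roll":0,"hand":85}]'

```text
clock: 24.08
tool_pos: [0.4901, 0.1721, 0.2033]
eef_rot: [0.0, 0.658, 0.753, 0.001]
wrist_force: [1.7, -0.3, 0.8]
grip_width: 0.997
grip_force: 0.0
```

Call:
apply_moves --deltas '[{"slide":[-60,0,-20],"roll":0,"hand":85},{"slide":[-120,0,-20],"roll":0,"hand":85},{"slide":[-180,0,-20],"roll":0,"hand":85},{"slide":[-240,0,-20],"roll":0,"hand":85},{"slide":[-300,0,-20],"roll":0,"hand":85}]'

```text
clock: 24.7
tool_pos: [0.5283, -0.1313, 0.2216]
eef_rot: [0.0, 0.661, 0.751, 0.0]
wrist_force: [1.5, -0.8, 0.0]
grip_width: 0.995
grip_force: 0.0
```

```bash
python3 - <<'E'
from h import *
S,T=cam('side'),cam('top'); print(state()[0]['tool_pos'])
for p,st in blobs(S,'green',100): print(p,ray(S,p,.039))
b=cv2.resize(S['pixels'][110:290,195:415],None,fx=1.9,fy=1.9,interpolation=cv2.INTER_CUBIC)
a=cv2.resize(T['pixels'][190:260,110:260],None,fx=2.4,fy=2.4,interpolation=cv2.INTER_CUBIC)
h=max(a.shape[0],b.shape[0]); out=np.hstack([cv2.copyMakeBorder(i,0,h-i.shape[0],0,0,0) for i in(a,b)])
print(out.shape); cv2.imwrite('pics/end.png',out[:,:,::-1])
E
```

```text
[ 0.52701347 -0.13818312  0.22192854]
[340.5 237.1] [ 0.59716418 -0.20536267  0.039     ]
(342, 778, 3)
```

View pics/end.png

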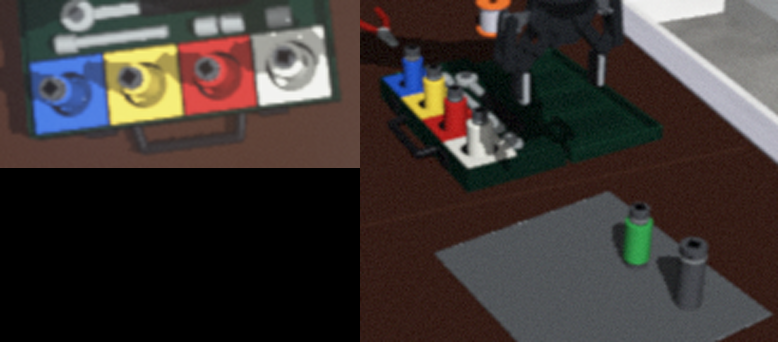

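The final view shows all four sockets upright in their own pockets, with necks in the top crop at (53,89), (130,77), (207,68) and (285,57), evenly spaced. Green and black stand untouched on the mat and the gripper is clear.

```bash
python3 - <<'E'
from h import *
T=cam('top')
for p in((132.1,227.1),(164.2,222.1),(196.3,218.3),(228.75,213.75)): print(ray(T,p,.092).round(4))
print(job.sign_off())
E
```

```text
[0.4716 0.3004 0.092 ]
[0.4833 0.2257 0.092 ]
[0.4921 0.1506 0.092 ]
[0.5027 0.0744 0.092 ]
the job is handed in; nothing more can be done
None
```

The job is handed in: the blue, yellow, red and white sockets stand upright in their own pockets, within about 3 mm of centre by my last top-camera measurement, and the green and dark-steel sockets are untouched on the mat; sign-off returned no verdict.

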